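Weigh a parts caddy on a hanging scale

TASK

Weigh the parts caddy: keeping it upright, hang it by the middle of its handle on the hook of the hanging scale, easing it on gently so the sprung hook never bottoms out. Let go, wait until the hook has stopped bobbing and the caddy no longer swings, then push the button on the console right down to record the weight and release it. Leave the caddy hanging, and do not disturb the shallow tray, the tape roll or the small carton.

Things in the scene. Friction and masses are not known exactly. Their poses are not given: they have to be found in the camera images.
- caddy: Parts caddy, loose, standing: black open plastic basket with bolts, 110 (x) x 80 (y) x 55 mm high, 0.2 to 0.4 kg, weight low; rigid steel arch handle over it in its x-z plane, same both ways round: a level bar along x, 120 mm long, 12 wide (y), 14 tall, on end legs 12 wide (y), 6 thick, at x = +-57 mm. Origin: centre of underside, z up. Stands in either of two places, the tray in the other.
- caddy_bar (a point): Middle of the underside of the caddy's handle bar, 138 mm above the caddy's origin (bar top at 152 mm); axes as the caddy's.
- scale: Hanging scale, fixed. Origin on the table below the hook, z up, x pointing away from the robot's side. Post 30 mm square at x 140, y 130 (base plate 150 square, 12 high). A grey weighing box (x +-38, y +-45, z 335 to 435 mm) hangs over the hook from an arm: no room for an upright hand; hold the bar at its -x half with the hand leaning about 40 degrees back to -x.
- hook_seat (a point): Inside bottom of the hook, where the bar rests; 225 mm up when empty; moves with the hook; axes as the scale's. Flat steel J in the y-z plane, 14 mm wide (x), mouth open to -y. Inside 28 mm wide (y), narrowing to a 12 mm flat seat. Shank on the +y side, rising 69 mm, then turning back over the seat. A bar parallel to x comes in from -y over the tip, then down.
- hook_tip (a point): Top of the hook's tip: 22 mm above the seat, 16.5 mm to -y of it; axes as the scale's.
- hook (a joint): How far the sprung hook has dipped, m: 0 empty, growing downward. Spring 130 N/m: the caddy takes it down 15 to 33 mm, it bobs lightly for a second or two; bottom stop at 0.060.
- console: The fixed grey recording console, 100 x 100 mm, 40 mm high, with one round push button on its top. Origin at the centre of its underside.
- record_top (a point): Centre of the top of the console's push button, 28 mm across, pressed straight down.
- record (a joint): Travel of the button, m: 0 up, 0.006 fully down (takes 5 N; springs back).
- tray: Bystander: loose shallow black plastic tray with bolts, 110 x 80 x 40 mm, no handle. Origin at the centre of its underside.
- tape: Bystander: loose pale tape roll lying flat, 90 mm across, 48 mm high. Origin at the centre of its underside.
- carton: Bystander: loose cardboard carton 90 x 110 x 60 mm. Origin at the centre of its underside.

How it is judged:
By the outcome, as a careful person would: the job done as asked, in the order asked, and still so for the second after the job is handed in, with the robot touching nothing.
It also fails if it takes over 61 s, if anything falls off the work surface, if the arm or the gripper's body presses on something with over 40 N, if the wrist force passes 120 N, or if a joint passes its speed limit or range.

ROBOT

A 7-joint arm with a two-finger parallel gripper is mounted at the origin on the work surface. World frame = base frame: x ahead of the robot, y to its left, z up, the work surface at z = 0. Lengths are in mm, angles in rad, forces in N, time in s.
With the tool pointing down it reaches from about 375 to 925 mm from the base axis. Payload 3.1 kg.
Tool frame: the origin (TCP) lies on the centre line of the jaws, within the pads' length; the fingertips stand 17 mm ahead of it and the grasp point (between the pads) lies 2 mm behind it; z points along the fingers, y is the direction in which the jaws open and shut (so a half turn about z gives the same grasp; the last joint's range is limited). The gripper opens to 85 mm and grips with 20 to 120 N. Pads are 22 mm wide; open, the fingers measure 114 mm over their backs; the gripper's body (76 mm by 85 mm) begins 54 mm behind the grasp point. The pads swing forward as they close: fully open they stand 13 mm farther back than shut.
Start: joints at [-1.258, 0.383, 0.044, 1.598, -0.018, 1.161, -0.05], TCP at [259.552, 595.933, 248.269] pointing down, gripper open.
Joint ranges: [-2.61, 2.61], [-0.41, 2.15], [-1.48, 1.57], [0, 2.5], [-1.57, 4.71], [0.05, 1.97], [-2.85, 2.85]. Speed limits (rad/s): [2.79, 2.79, 3.14, 3.14, 3.14, 3.14, 3.14].

INTERFACE

Orientations are given as a rotation vector (axis times angle).
In Python, from rig import sensors, viewer, env gives the robot as it stands.
- The arm moves only by the shell command python3 -m pendant 'ROWS' [OPENING] [FORCE]. ROWS is JSON, a list of rows, each a list of 4 numbers: the shift along the tool's x, y, z in m, then the turn about the tool's z in rad. In form: [[dx, dy, dz, yaw], ...]. A call has 1 to 10 rows; each row is the pose to reach, as a shift and turn from the pose commanded when the call began, along the tool's axes at that moment; what a row does not reach only later rows make up. A row lasts 1/12 s, in which the tool goes at most 41.7 mm and 7.16 degrees, less where a joint would pass 70% of its speed; a pose out of reach is approached as far as the arm can. A call with a gripper value outside its range is refused whole. OPENING is the opening, from 0 (shut) to 1 (fully open), set as the call begins (- or left out, the last holds). The fingers move at their own pace and stop on an object; FORCE is the grip in N (left out, the last holds). Time passes only in rows, so rows that repeat a pose let the fingers close. It gives the time, the measured TCP pose, the force and the opening at its end, in the units of the state.
- sensors.observe(): the state, without advancing time (a new reading comes with each control period).
- viewer.snapshot(name): name is "side" or "top"; returns a dict with "frame" (384x512x3 uint8, red, green, blue), "depth" (384x512 float32, mm along the optical axis (not along the pixel's ray), 0 where there is no reading), "camera_matrix" (3x3 intrinsics, pixels), "R" (3x3) and "t" (3): a world point X has camera coordinates R X + t. Camera axes: x right, y down, z forward; pixel columns grow to the right and rows downward; lengths in mm; the calibration is good to about 2 mm. A picture is of the moment at which its call begins.
- env.close_job(): hands the job in, once; it reports no verdict.
The state is a dict: "t": time; "qpos": joint angles; "joint_vel": joint speeds; "tau": joint torques, N m; "tcp_pos": TCP position; "tool_rot": TCP orientation; "ft_force": force on the tool from outside, world axes, zero at the start; "wrist_torque": the same for the moment, N m; "finger_gap": finger opening in mm.
Only numpy, scipy, OpenCV 4.12 (cv2) and the standard library are available. Lean on these libraries where they do the work, as an engineer would, in place of code of your own. Each camera call takes 0.05 s, during which the arm holds its last target. There are 200 camera calls.

## Working session

There is one attempt and no reset: what is moved stays moved. The work goes in short steps, Python scripts to look and compute and a shell command to move; the robot and the scene stay as the last step left them, time stands still between calls to the robot, and variables do not carry over. Pictures are saved under pics/ and viewed, about 8 in all and at most 12, crops included, and the job is handed in when it is done.

```bash
mkdir -p pics; ls; python3 - <<'E'
from rig import sensors, viewer, env
import cv2,numpy as np
print(sensors.observe())
for n in("side","top"):
    s=viewer.snapshot(n); np.savez(f"pics/{n}0.npz",**s)
    cv2.imwrite(f"pics/{n}0.png",cv2.resize(s["frame"][:,:,::-1],(768,576)))
    print(n,s["camera_matrix"],s["R"],s["t"])
E
```

```text
pics
{'t': 0.0, 'qpos': array([-1.25782872,  0.38383555,  0.04380874,  1.59957796, -0.01789233,
        1.16119024, -0.04990285]), 'joint_vel': array([ 0.00106853, -0.00105281, -0.00048121, -0.00052475,  0.00170969,
        0.00026809, -0.00081033]), 'tau': array([-5.33380935e-04, -4.33458817e+01,  1.02438379e+00, -2.49514729e+01,
        1.06266353e-02,  1.15070320e-02,  6.98564833e-06]), 'tcp_pos': array([259.18620276, 595.11117426, 246.88450234]), 'tool_rot': array([-0.64046503, -3.07520605,  0.00406577]), 'ft_force': array([-0.81158364, -0.14667228, -0.4644475 ]), 'wrist_torque': array([ 0.04939086, -0.02307824,  0.01736604]), 'finger_gap': 85.54196858045712}
side [[379.64223752   0.         249.45147323]
 [  0.         379.64223752 191.56056214]
 [  0.           0.           1.        ]] [[ 0.95840377 -0.28521013  0.01083482]
 [-0.1915006  -0.67072876 -0.71655457]
 [ 0.21163584  0.68467373 -0.69744688]] [-557.39299295  254.86859256  896.46594857]
top [[399.31271418   0.         258.58247109]
 [  0.         399.31271418 197.95291963]
 [  0.           0.           1.        ]] [[-0.02710688 -0.99923881 -0.02805371]
 [-0.99897974  0.02809257 -0.03535941]
 [ 0.0361206   0.02706661 -0.99898083]] [  63.9288041   589.18531966 1076.87949713]
```

View pics/side0.png

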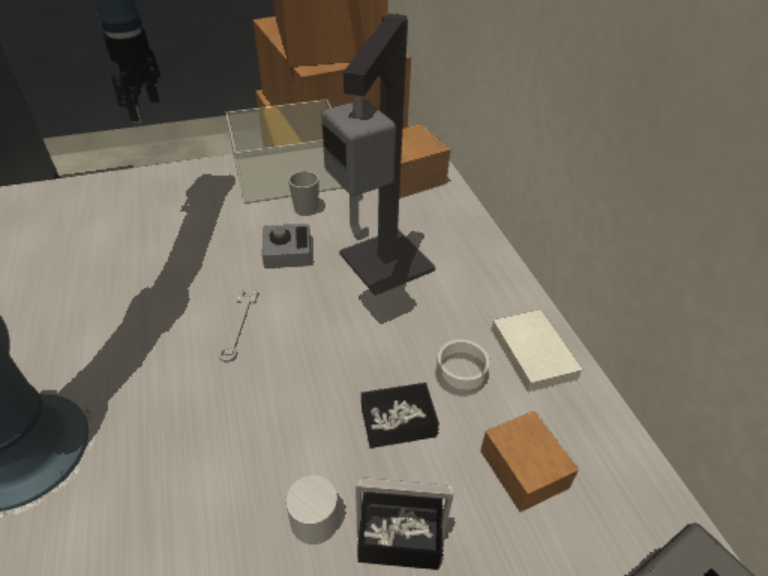

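View pics/top0.png

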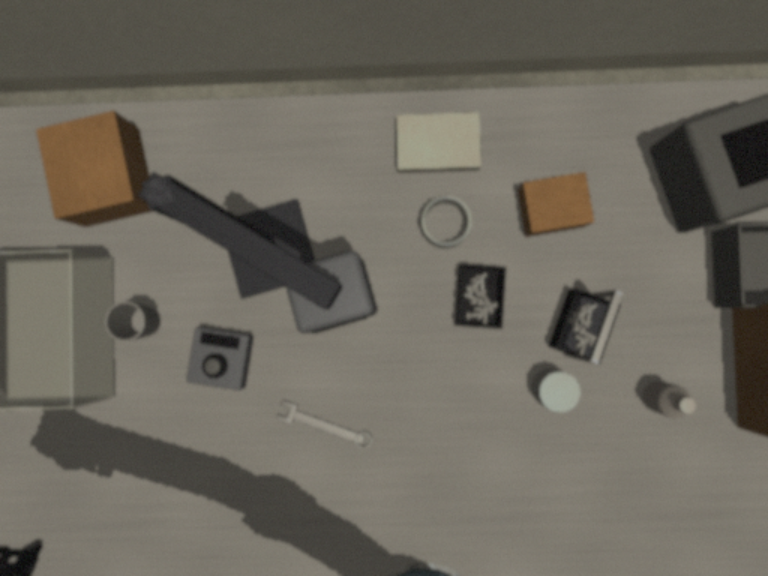

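Side view: the caddy is the nearer basket at about (405,525) with its handle, and the tray is at (400,412). The hook is at (357,225) and the console at (287,245). Top view: the caddy bar runs (618,292) to (596,360), and the button is at (214,366).

```bash
cat > h.py <<'E'
import numpy as np,cv2
def cloud(s):
    K,R,t,d=s["camera_matrix"],s["R"],s["t"],s["depth"].astype(float)
    v,u=np.mgrid[:384,:512]
    c=np.stack([(u-K[0,2])/K[0,0]*d,(v-K[1,2])/K[1,1]*d,d],-1)
    P=(c-t)@R; P[d==0]=np.nan
    return P
def rect(p):
    (c,wh,a)=cv2.minAreaRect(p[:,:2].astype(np.float32)); return np.round(c,1),np.round(wh,1),round(a,1)
def onplane(s,u,v,z):
    K,R,t=s["camera_matrix"],s["R"],s["t"]
    r=R.T@np.linalg.solve(K,[u,v,1]);o=-R.T@t
    return o+r*(z-o[2])/r[2]
def proj(s,X):
    c=s["R"]@np.array(X,float)+s["t"];p=s["camera_matrix"]@c;return p[:2]/p[2]
E
python3 - <<'E'
from h import *
T=dict(np.load("pics/top0.npz"));S=dict(np.load("pics/side0.npz"))
PT=cloud(T);PS=cloud(S)
def sel(P,box,zl,zh):
    x0,y0,x1,y1=[int(b/1.5) for b in box]
    q=P[y0:y1,x0:x1].reshape(-1,3);q=q[(q[:,2]>zl)&(q[:,2]<zh)];return q
for nm,P,b,zl,zh in [("bar top",PT,(540,280,630,370),140,165),("bar side",PS,(350,470,460,520),140,165),
  ("caddy rim top",PT,(540,280,630,370),45,65),("cons",PT,(185,322,255,392),33,43),("btn",PT,(185,322,255,392),44,70),("btnS",PS,(255,220,315,270),44,70),
  ("consS",PS,(255,220,315,270),33,43),
  ("box",PT,(290,250,380,335),425,445),("plate",PT,(225,195,320,300),6,20),("plateS",PS,(335,225,440,295),8,16),("boxS",PS,(320,95,400,195),428,442),
  ("cyl",PT,(535,365,585,415),30,200),("cup",PT,(105,295,160,345),30,200),("tray",PT,(450,260,510,330),25,60),("tape",PT,(415,190,475,250),35,60),("carton",PT,(515,170,600,240),50,75)]:
    q=sel(P,b,zl,zh)
    if len(q)>3: print(nm,len(q),q.mean(0).round(1),rect(q),np.percentile(q[:,2],[5,50,95]).round(1))
q=PS[int(185/1.5):int(245/1.5),int(340/1.5):int(375/1.5)]
m=(q[...,2]>190)&(q[...,2]<345)
for r in range(0,q.shape[0],2):
    k=m[r]
    if k.any(): print(r+123,np.where(k)[0][[0,-1]]+226,q[r][k].mean(0).round(0))
c=lambda im,b,k:cv2.resize(im[b[1]:b[3],b[0]:b[2],::-1],None,fx=k,fy=k,interpolation=cv2.INTER_CUBIC)
a=c(S["frame"],(210,60,300,170),5);b=c(T["frame"],(355,180,425,250),5)
b=cv2.copyMakeBorder(b,0,a.shape[0]-b.shape[0],0,0,0)
cv2.imwrite("pics/crop1.png",np.hstack([a,b]))
E
```

```text
bar top 332 [ 531.9 -295.5  150.2] (array([ 531.3, -296.1]), array([ 13.5, 119.7]), 68.7) [143.1 151.  153.8]
bar side 582 [ 529.9 -298.1  149.9] (array([ 530.1, -296.1]), array([ 14.3, 119.9]), 68.7) [141.8 151.2 153.6]
caddy rim top 227 [ 539.7 -286.5   53.7] (array([ 531.1, -296.5]), array([ 81.8, 119.2]), 68.5) [47.8 54.1 57.6]
cons 1120 [492.4 352.3  38.8] (array([490.7, 354.7]), array([101.2,  99.9]), 79.7) [35.5 38.9 41.9]
btn 238 [481.7 353.8  53.6] (array([491.9, 353.7]), array([85.9, 79.3]), 88.5) [45.  52.  62.6]
btnS 128 [479.1 349.8  54.5] (array([491.7, 352.3]), array([65.1, 69.2]), 78.5) [44.7 53.  63.7]
consS 503 [489.7 344.7  39.7] (array([488.4, 353.4]), array([104.7, 100.7]), 78.1) [35.4 39.9 42.3]
box 1628 [580.9  95.3 433.3] (array([584.7, 104.1]), array([75.8, 90.1]), 14.5) [428.7 433.6 435.8]
plate 1557 [694.4 256.9  11.1] (array([688.3, 264.6]), array([150.1, 150.4]), 14.4) [ 7.8 11.  14.5]
plateS 1245 [682.3 251.7  12.1] (array([686.1, 265. ]), array([151.8, 155.5]), 13.8) [ 9.4 12.1 14.6]
boxS 751 [580.8  92.6 434. ] (array([583.3, 103.3]), array([74.6, 90. 
[... 418 characters left out ...]
50.1]
carton 1494 [ 746.9 -252.    59.3] (array([ 747.7, -253.3]), array([ 90.6, 111.5]), 8.2) [55.8 59.4 62.5]
123 [227 228] [552.  82. 341.]
125 [245 249] [590.  61. 343.]
127 [231 245] [576.  59. 341.]
129 [233 241] [569.  65. 333.]
131 [233 241] [580. 107. 298.]
133 [233 240] [579. 109. 291.]
135 [233 238] [579. 118. 279.]
137 [233 238] [579. 119. 272.]
139 [233 238] [579. 118. 267.]
141 [233 238] [579. 119. 261.]
143 [233 238] [579. 119. 254.]
145 [233 238] [579. 120. 248.]
147 [233 238] [579. 119. 242.]
149 [233 237] [577. 119. 236.]
151 [234 244] [582. 112. 234.]
153 [235 245] [584.  98. 238.]
155 [235 245] [584.  97. 233.]
157 [236 245] [584.  92. 230.]
159 [238 240] [581.  96. 222.]
```

View pics/crop1.png

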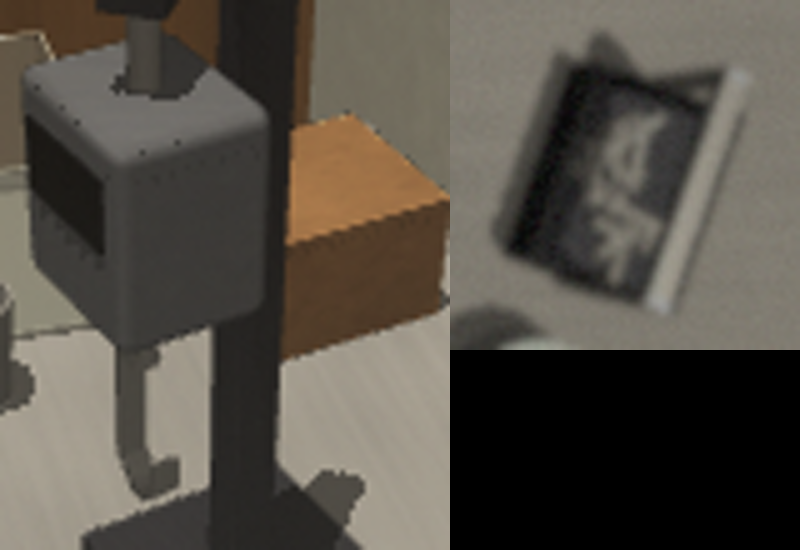

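The crop shows the hook clearly, with its seat at about crop (150,490) and its tip on the viewer's right. The scale is at (584,104), yaw 14°. The caddy is at (531,-296) with its x axis at -21°.

The rows only shift and turn about the tool z, so I'll see what the pendant documents about leaning the hand.

No documentation there. First I'll use the upright hand to turn the caddy to the scale's yaw, which the fixed hand direction needs anyway.

```bash
python3 -m pendant '[[-0.605,-0.709,0,0],[-0.605,-0.709,0,0],[-0.605,-0.709,0,0],[-0.605,-0.709,0,0],[-0.605,-0.709,0,0],[-0.605,-0.709,0,0],[-0.605,-0.709,0,0],[-0.605,-0.709,0,0],[-0.605,-0.709,0,0],[-0.605,-0.709,0,0]]' 1 30; python3 -c "
from rig import sensors;o=sensors.observe();print(o['qpos'],o['tcp_pos'],o['tool_rot'])"
```

```text
t: 0.93
tcp_pos: [380.7, 195.1, 247.9]
tool_rot: [-0.64, -3.075, 0.0]
ft_force: [1.2, 0.3, 0.7]
finger_gap: 85.5
[-0.87385806 -0.06131089  0.2960718   2.11430374  0.0198488   1.08644565
  0.57265369] [380.73325958 195.05013584 247.92945537] [-6.40312343e-01 -3.07511337e+00  1.24404037e-04]
```

```bash
python3 -m pendant '[[-0.334,-0.392,0,0],[-0.334,-0.392,0,0],[-0.334,-0.392,0,0],[-0.334,-0.392,0,0],[-0.334,-0.392,0,0],[-0.334,-0.392,0,0],[-0.334,-0.392,0,0],[-0.334,-0.392,0,0],[-0.334,-0.392,0,-0.039],[-0.334,-0.392,0,-0.039]]'; python3 -m pendant '[[-0.063,-0.074,0,0],[-0.063,-0.074,0,0],[-0.063,-0.074,0,0],[-0.063,-0.074,0,0]]';python3 -c "
from rig import sensors;o=sensors.observe();print(o['qpos'],o['tcp_pos'],o['tool_rot'])"
```

```text
t: 1.77
tcp_pos: [502.0, -202.9, 248.1]
tool_rot: [-0.578, -3.088, -0.001]
ft_force: [0.4, 0.5, 0.8]
finger_gap: 85.0
t: 2.1
tcp_pos: [532.9, -298.7, 248.0]
tool_rot: [-0.591, -3.085, 0.008]
ft_force: [-1.0, -1.2, 0.2]
finger_gap: 85.2
[-0.18561766  0.38819077  0.78943587  1.72636852 -0.29362879  1.15001163
  1.87972402] [ 532.87823151 -298.72049799  247.95583855] [-0.59134765 -3.08489738  0.00764483]
```

```bash
python3 -m pendant '[[0,0,0.035,0],[0,0,0.07,0],[0,0,0.095,0],[0,0,0.105,0],[0,0,0.105,0]]'; python3 -m pendant '[[0,0,0,0],[0,0,0,0],[0,0,0,0],[0,0,0,0],[0,0,0,0],[0,0,0,0]]' 0 40
```

```text
t: 2.52
tcp_pos: [531.7, -290.0, 139.9]
tool_rot: [-0.577, -3.081, -0.004]
ft_force: [-0.7, 0.0, -0.3]
finger_gap: 85.2
t: 3.02
tcp_pos: [534.3, -293.7, 144.2]
tool_rot: [0.58, 3.086, -0.001]
ft_force: [-1.1, -1.3, 1.4]
finger_gap: 12.3
```

```bash
python3 -m pendant '[[0,0,-0.015,0],[0,0,-0.03,-0.04],[0,0,-0.03,-0.13],[0,0,-0.03,-0.22],[0,0,-0.03,-0.31],[0,0,-0.03,-0.40],[0,0,-0.03,-0.49],[0,0,-0.03,-0.57],[0,0,-0.03,-0.62],[0,0,-0.03,-0.62]]';  python3 -c "
from rig import sensors;o=sensors.observe();print(o['qpos'],o['tcp_pos'],o['tool_rot'],o['wrist_torque'])"; python3 -m pendant '[[0,0,0,0],[0,0,0.01,0],[0,0,0.02,0],[0,0,0.026,0],[0,0,0.03,0],[0,0,0.030,0],[0,0,0.03,0]]'
```

```text
t: 3.85
tcp_pos: [533.6, -293.2, 173.6]
tool_rot: [-0.392, 3.117, 0.0]
ft_force: [-1.0, -0.5, -2.5]
finger_gap: 11.2
[-0.0490242   0.43370033  0.60555367  1.79032713 -0.28728118  1.00658853
  2.48959811] [ 533.62723091 -293.22593743  173.56320268] [-3.91976532e-01  3.11694999e+00  3.50853096e-04] [ 0.02724138  0.00424943 -0.03287911]
t: 4.43
tcp_pos: [533.4, -293.9, 143.5]
tool_rot: [0.388, -3.116, 0.0]
ft_force: [-3.1, -0.1, 3.2]
finger_gap: 11.0
```

```bash
python3 -m pendant '[[0,0,0,0],[0,0,0,0],[0,0,0,0],[0,0,0,0],[0,0,-0.04,0],[0,0,-0.08,0],[0,0,-0.11,0]]' 1; python3 -m pendant '[[0.004,0.0416,0,0],[0.008,0.083,0,0],[0.043,0.416,0,0],[0.043,0.416,0,0],[0.043,0.416,0,0],[0.043,0.416,0,0],[0.043,0.416,0,0],[0.043,0.416,0,0],[0.043,0.416,0,0],[0.043,0.416,0,0]]';python3 -c "
from rig import sensors;o=sensors.observe();print(o['qpos'],o['tcp_pos'],o['tool_rot'])"
```

```text
t: 5.02
tcp_pos: [534.5, -293.6, 255.7]
tool_rot: [-0.389, 3.116, -0.002]
ft_force: [0.8, -1.3, -0.6]
finger_gap: 85.2
t: 5.85
tcp_pos: [389.6, 99.8, 253.7]
tool_rot: [-0.388, 3.116, 0.002]
ft_force: [0.2, 1.1, -0.1]
finger_gap: 85.4
[-0.64459252 -0.1270836   0.27329921  2.15796499  0.03765303  1.10443814
  1.42843007] [389.55780695  99.7750091  253.72168965] [-3.88190377e-01  3.11581833e+00  1.62166227e-03]
```

```bash
python3 -m pendant '[[0,0,-0.04,0],[0,0,-0.08,0],[0,0,-0.12,0],[0,0,-0.16,0],[0,0,-0.2,0],[0,0,-0.24,0],[0,0,-0.28,0],[0,0,-0.32,0],[0,0,-0.36,0],[0,0,-0.4,0]]';python3 -c "
from rig import sensors;o=sensors.observe();print(o['qpos'],o['tcp_pos'],o['tool_rot'])"
```

```text
t: 6.68
tcp_pos: [390.1, 97.7, 655.5]
tool_rot: [-0.389, 3.116, 0.001]
ft_force: [1.0, -0.1, 0.6]
finger_gap: 85.3
[-0.66090003 -0.17573108  0.24714239  1.38060256  0.04519399  1.92968066
  1.41750045] [390.05229643  97.69467742 655.48365986] [-3.88672100e-01  3.11617719e+00  1.37149890e-03]
```

```bash
python3 -m pendant '[[0,0,-0.03,0],[0,0,-0.06,0],[0,0,-0.1,0],[0,0,-0.1,0]]';python3 -c "
from rig import sensors;o=sensors.observe();print(o['qpos'],o['tcp_pos'],o['tool_rot'])"
```

```text
t: 7.02
tcp_pos: [387.7, 99.1, 685.4]
tool_rot: [-0.386, 3.088, -0.002]
ft_force: [-0.6, 1.1, -0.7]
finger_gap: 85.3
[-0.00483509 -0.14146734 -0.28503903  1.29152642 -0.0364911   1.95691404
  1.51722283] [387.73180937  99.09936069 685.41525754] [-3.85563163e-01  3.08831654e+00 -1.71049728e-03]
```

The hand does start to lean outward at the limit of its reach. Pushing on.

```bash
python3 -m pendant '[[0,0,-0.1,0],[0,0,-0.2,0],[0,0,-0.3,0],[0,0,-0.3,0],[0,0,-0.3,0],[0,0,-0.3,0]]';python3 -c "
from rig import sensors;from scipy.spatial.transform import Rotation as R
o=sensors.observe();print(o['qpos'],o['tcp_pos'],o['tool_rot'],R.from_rotvec(o['tool_rot']).as_matrix().round(3))"
```

```text
t: 7.52
tcp_pos: [401.4, 101.7, 715.7]
tool_rot: [-0.377, 3.039, 0.008]
ft_force: [-0.4, 1.0, -0.0]
finger_gap: 85.7
[ 0.40288019 -0.12141249 -0.62299156  1.1933696  -0.07407424  1.96608733
  1.56668171] [401.40064396 101.69182868 715.66222681] [-0.37662532  3.03873738  0.00810129] [[-0.967 -0.244  0.078]
 [-0.244  0.97   0.015]
 [-0.08  -0.005 -0.997]]
```

```bash
cat > st.py <<'E'
from rig import sensors;from scipy.spatial.transform import Rotation as R
o=sensors.observe();M=R.from_rotvec(o['tool_rot']).as_matrix();print(o['t'],o['qpos'].round(3),o['tcp_pos'].round(1),o['ft_force'].round(1),"\n",M.round(3).tolist())
E
for i in 1 2 3; do python3 -m pendant '[[0,0,-0.3,0]]' | grep -E 'tcp|rot'; python3 -m pendant '[[0,0,-0.3,0]]' | grep -E 'tcp|rot'; done; python3 st.py
```

```text
tcp_pos: [402.2, 101.7, 727.9]
tool_rot: [-0.375, 3.012, 0.016]
tcp_pos: [400.6, 101.6, 745.7]
tool_rot: [-0.371, 2.975, 0.022]
tcp_pos: [397.8, 101.3, 762.4]
tool_rot: [-0.367, 2.94, 0.028]
tcp_pos: [394.1, 100.6, 778.4]
tool_rot: [-0.363, 2.906, 0.034]
tcp_pos: [389.4, 99.5, 794.0]
tool_rot: [-0.36, 2.872, 0.04]
tcp_pos: [383.5, 98.1, 809.4]
tool_rot: [-0.356, 2.839, 0.045]
8.0167 [ 0.239 -0.169 -0.439  1.045 -0.087  1.966  1.57 ] [383.5  98.1 809.4] [-0.4 -0.2 -0.1] 
 [[-0.931, -0.246, 0.271], [-0.238, 0.969, 0.065], [-0.278, -0.004, -0.96]]
```

Single-row calls lean the hand 2° per row at the right azimuth, 13.5°. Continuing.

```bash
for i in 1 2 3 4 5 6; do python3 -m pendant '[[-0.12,0,-0.3,0]]' | grep -E 'rot'; done; python3 st.py
```

```text
tool_rot: [-0.353, 2.802, 0.05]
tool_rot: [-0.35, 2.771, 0.056]
tool_rot: [-0.345, 2.739, 0.062]
tool_rot: [-0.34, 2.707, 0.067]
tool_rot: [-0.336, 2.674, 0.073]
tool_rot: [-0.332, 2.641, 0.078]
8.5167 [ 0.562 -0.092 -0.747  0.758 -0.091  1.966  1.567] [404.8 103.6 909.3] [-0.2  0.1 -0.1] 
 [[-0.858, -0.247, 0.45], [-0.22, 0.969, 0.112], [-0.464, -0.003, -0.886]]
```

```bash
for i in 1 2 3 4 5 6; do python3 -m pendant '[[-0.18,0,-0.3,0]]' | grep -E 'rot'; done; python3 st.py
```

```text
tool_rot: [-0.329, 2.606, 0.082]
tool_rot: [-0.325, 2.573, 0.088]
tool_rot: [-0.321, 2.545, 0.092]
tool_rot: [-0.318, 2.518, 0.096]
tool_rot: [-0.311, 2.487, 0.1]
tool_rot: [-0.29, 2.457, 0.097]
9.0167 [ 1.313 -0.041 -1.478  0.507 -0.079  1.966  1.571] [401.1  95.9 995.3] [ 0.5 -0.9 -0.3] 
 [[-0.762, -0.232, 0.605], [-0.183, 0.973, 0.142], [-0.621, -0.003, -0.784]]
```

Leaned 38° at azimuth 13°, with the jaw axis level. Next I'll check that the lean persists while moving towards the caddy, and re-measure the caddy from a picture.

```bash
python3 -m pendant '[[0.024,-0.02,0.026,0],[0.048,-0.039,0.053,0],[0.072,-0.059,0.079,0],[0.096,-0.078,0.105,0],[0.12,-0.098,0.131,0],[0.144,-0.117,0.158,0]]' | grep -E "tcp|rot"; python3 st.py
python3 - <<'E'
from h import *
from rig import viewer
s=viewer.snapshot("side");P=cloud(s).reshape(-1,3)
q=P[(abs(P[:,2]-152)<10)&(abs(P[:,0]-531)<90)&(abs(P[:,1]+296)<90)];print(len(q),rect(q),np.percentile(q[:,2],[50,90]))
q=P[(abs(P[:,2]-55)<6)&(abs(P[:,0]-531)<90)&(abs(P[:,1]+296)<90)];print(len(q),rect(q))
E
```

```text
tcp_pos: [413.8, 33.2, 853.7]
tool_rot: [-0.306, 2.451, 0.102]
9.5167 [ 0.969 -0.379 -0.488  1.178 -0.594  1.695  2.019] [413.8  33.2 853.7] [ 1.7 -0.8  0.3] 
 [[-0.757, -0.245, 0.606], [-0.194, 0.97, 0.15], [-0.624, -0.004, -0.781]]
523 (array([ 530. , -294.8]), array([120.7,  13.3]), 14.1) [151.42482355 153.09269886]
369 (array([ 517.8, -289.3]), array([137.8,  97.6]), 14.2)
```

```bash
python3 -m pendant '[[0.025,-0.019,0.026,0],[0.05,-0.038,0.052,0],[0.075,-0.057,0.078,0],[0.1,-0.076,0.104,0],[0.125,-0.096,0.13,0],[0.15,-0.115,0.156,0],[0.175,-0.134,0.182,0],[0.2,-0.153,0.208,0],[0.225,-0.172,0.234,0],[0.25,-0.191,0.26,0]]' | grep -E "tcp|rot"; python3 st.py
```

```text
tcp_pos: [432.5, -144.7, 528.1]
tool_rot: [-0.308, 2.457, 0.104]
10.4 [ 0.71  -0.403 -0.124  1.94  -0.573  1.171  2.517] [ 432.5 -144.7  528.1] [-0.2 -0.5 -0.1] 
 [[-0.76, -0.246, 0.601], [-0.195, 0.969, 0.151], [-0.62, -0.003, -0.785]]
```

```bash
python3 -m pendant '[[0.018,-0.013,0.018,0.12],[0.036,-0.027,0.037,0.24],[0.054,-0.04,0.055,0.36],[0.072,-0.054,0.074,0.48],[0.09,-0.067,0.092,0.6],[0.108,-0.081,0.111,0.72],[0.126,-0.094,0.13,0.84],[0.144,-0.108,0.148,0.96],[0.162,-0.121,0.166,1.08],[0.18,-0.135,0.185,1.2]]' | grep -E "tcp|rot"; python3 st.py;  python3 -m pendant '[[0,0,0,0.12],[0,0,0,0.24],[0,0,0,0.36],[0,0,0,0.48],[0,0,0,0.6],[0,0,0,0.72],[0,0,0,0.84],[0,0,0,0.96],[0,0,0,1.08],[0,0,0,1.2]]' | grep -E "tcp|rot"; python3 -m pendant '[[0,0,0,0.12],[0,0,0,0.24],[0,0,0,0.36],[0,0,0,0.48],[0,0,0,0.6],[0,0,0,0.7],[0,0,0,0.742],[0,0,0,0.742]]' | grep -E "tcp|rot";python3 st.py
```

```text
tcp_pos: [440.7, -282.3, 272.5]
tool_rot: [1.185, 2.289, 0.593]
11.2333 [ 0.873 -0.014 -0.063  2.167 -0.837  0.815  1.965] [ 440.7 -282.3  272.5] [-0.4  0.9  0.7] 
 [[-0.502, 0.622, 0.601], [0.836, 0.528, 0.151], [-0.223, 0.578, -0.785]]
tcp_pos: [440.8, -281.7, 273.6]
tool_rot: [2.489, 1.338, 0.952]
tcp_pos: [440.8, -281.8, 273.6]
tool_rot: [-2.872, -0.36, -0.997]
12.7333 [ 0.889 -0.015 -0.08   2.165 -0.835  0.817  0.025] [ 440.8 -281.8  273.6] [ 0.3 -0.2  0.2] 
 [[0.76, 0.246, 0.601], [0.194, -0.969, 0.152], [0.62, 0.001, -0.785]]
```

```bash
python3 -m pendant '[[-0.016,0.012,0.016,0],[-0.032,0.023,0.031,0],[-0.047,0.035,0.047,0],[-0.047,0.035,0.047,0],[-0.047,0.035,0.08,0],[-0.047,0.035,0.11,0],[-0.047,0.035,0.129,0],[-0.047,0.035,0.129,0]]' | grep -E "tcp|rot|force"; python3 st.py; python3 - <<'E'
from h import *
from rig import viewer
s=viewer.snapshot("side");f=s["frame"][:,:,::-1]
a=cv2.resize(f[250:384,170:330],(640,536),interpolation=cv2.INTER_CUBIC);cv2.imwrite("pics/g1.png",a)
E
```

```text
tcp_pos: [492.2, -302.2, 141.7]
tool_rot: [-2.867, -0.365, -0.995]
ft_force: [-0.0, -0.1, -0.1]
13.4 [ 0.875  0.295 -0.125  2.15  -1.079  0.598  0.335] [ 492.2 -302.2  141.7] [-0.  -0.1 -0.1] 
 [[0.76, 0.251, 0.599], [0.196, -0.968, 0.158], [0.62, -0.003, -0.785]]
```

View pics/g1.png

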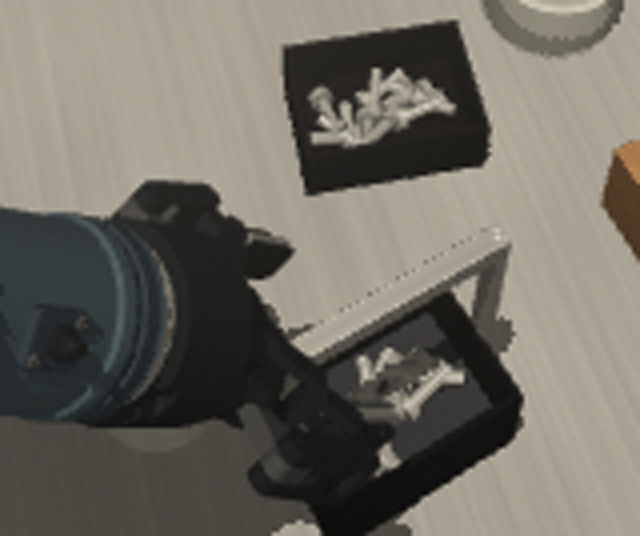

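The jaws straddle the -x half of the bar, at about (330,340) in the crop. Closing and lifting.

```bash
python3 -m pendant '[[0,0,0,0],[0,0,0,0],[0,0,0,0],[0,0,0,0],[0,0,0,0],[0,0,0,0]]' 0 110;python3 st.py; python3 -m pendant '[[0.006,0,-0.008,0],[0.015,0,-0.02,0],[0.028,0,-0.035,0],[0.043,0,-0.055,0],[0.062,0,-0.078,0],[0.062,0,-0.078,0]]'|grep -E "tcp|rot|force|gap"; python3 st.py
python3 - <<'E'
from h import *
from rig import viewer
s=viewer.snapshot("side");f=s["frame"][:,:,::-1];np.savez("pics/s2.npz",**s)
a=cv2.resize(f[200:384,150:370],None,fx=3,fy=3,interpolation=cv2.INTER_CUBIC);cv2.imwrite("pics/g2.png",a)
P=cloud(s)[:,:,:].reshape(-1,3);x=(P[:,0]-531)*.969+(P[:,1]+295)*.247;y=-(P[:,0]-531)*.247+(P[:,1]+295)*.969
for lo in range(-10,60,10):
    k=(x>lo)&(x<lo+10)&(abs(y)<20)&(P[:,2]>200);print(lo,k.sum(),np.percentile(P[k,2],[50,90]).round(1) if k.any() else 0,np.median(y[k]) if k.any() else 0)
E
```

```text
t: 13.95
tcp_pos: [490.6, -307.5, 145.0]
tool_rot: [-2.874, -0.357, -1.001]
ft_force: [0.3, 1.3, 0.2]
finger_gap: 12.2
13.95 [ 0.879  0.289 -0.121  2.149 -1.079  0.598  0.335] [ 490.6 -307.5  145. ] [0.3 1.3 0.2] 
 [[0.76, 0.244, 0.603], [0.193, -0.97, 0.148], [0.621, 0.004, -0.784]]
tcp_pos: [493.0, -309.0, 249.9]
tool_rot: [-2.877, -0.361, -1.012]
ft_force: [1.3, -1.8, -2.1]
finger_gap: 10.0
14.45 [ 0.835  0.119 -0.071  2.083 -0.873  0.741  0.051] [ 493.  -309.   249.9] [ 1.3 -1.8 -2.1] 
 [[0.756, 0.243, 0.608], [0.197, -0.97, 0.143], [0.625, 0.012, -0.781]]
-10 58 [256.4 258. ] -7.683780362039611
0 57 [256.5 258. ] -6.754303479844465
10 56 [256.4 258. ] -7.472744665937492
20 56 [256.6 258.5] -7.150884916760123
30 52 [256.6 258.4] -7.410672718436237
40 54 [256.8 258.2] -6.651903541774617
50 124 [236.  257.7] -8.106991067265017
```

View pics/g2.png

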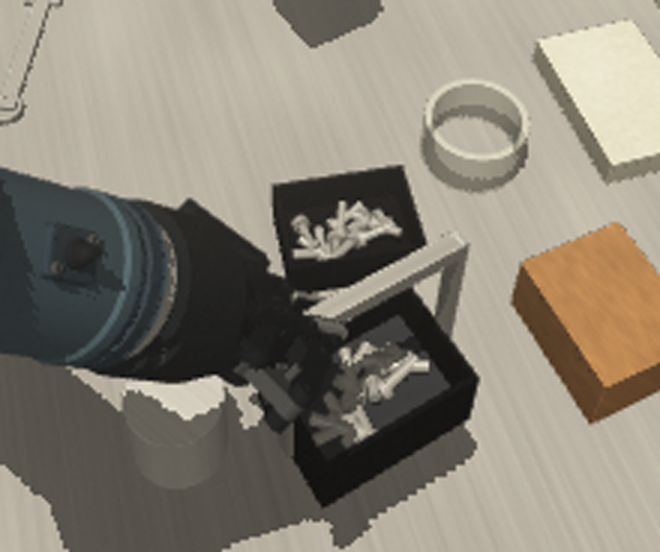

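The bar is level at top z≈257, and the caddy hangs upright in the grip. Carrying it to -y of the hook.

```bash
python3 -m pendant '[[0.003,-0.006,0.002,0],[0.008,-0.018,0.005,0],[0.016,-0.034,0.010,0],[0.025,-0.054,0.016,0],[0.034,-0.074,0.022,0],[0.044,-0.094,0.028,0],[0.053,-0.114,0.034,0],[0.062,-0.134,0.040,0],[0.072,-0.154,0.046,0],[0.081,-0.174,0.052,0]]'|grep -E "tcp|force"; python3 -m pendant '[[0.01,-0.02,0.006,0],[0.019,-0.04,0.012,0],[0.028,-0.06,0.018,0],[0.035,-0.075,0.023,0],[0.040,-0.086,0.026,0],[0.043,-0.092,0.028,0],[0.044,-0.094,0.028,0],[0.044,-0.094,0.028,0],[0.044,-0.094,0.028,0]]'|grep -E "tcp|force"; python3 st.py
cat > look.py <<'E'
import sys
from h import *
from rig import viewer
sx=np.array([.9694,.2453]);sy=np.array([-.2453,.9694]);O=np.array([584,104.])
def run(name,crop=(180,60,420,240),k=3.3,zlo=190,zhi=300):
    s=viewer.snapshot("side");f=s["frame"][:,:,::-1]
    a=cv2.resize(f[crop[1]:crop[3],crop[0]:crop[2]],None,fx=k,fy=k,interpolation=cv2.INTER_CUBIC);cv2.imwrite(f"pics/{name}.png",a)
    P=cloud(s).reshape(-1,3);P=P[np.isfinite(P[:,0])];return s,np.c_[(P[:,:2]-O)@sx,(P[:,:2]-O)@sy,P[:,2]]
E
python3 - <<'E'
from look import *
s,Q=run("g3")
k=(Q[:,2]>220)&(Q[:,2]<300)&(Q[:,0]>-30)&(Q[:,0]<90)&(Q[:,1]<-30)&(Q[:,1]>-180)
q=Q[k];zt=np.percentile(q[:,2],97);print(len(q),zt)
for lo in range(-20,80,10):
    m=q[(q[:,0]>lo)&(q[:,0]<lo+10)]
    if len(m)>5:
        t=m[m[:,2]>np.percentile(m[:,2],97)-5];print(lo,len(m),np.percentile(m[:,2],95).round(1),t[:,1].min().round(1),t[:,1].max().round(1))
print("xmax",np.percentile(q[q[:,2]>zt-8][:,0],[95,99,100]))
E
```

```text
tcp_pos: [539.2, -110.7, 249.6]
ft_force: [-0.2, -0.3, -2.9]
tcp_pos: [567.2, -10.4, 256.0]
ft_force: [-0.3, -1.1, -2.3]
16.0833 [ 0.503 -0.038 -0.45   2.226 -0.586  0.36  -0.785] [567.2 -10.4 256. ] [-0.3 -1.1 -2.3] 
 [[0.762, 0.245, 0.6], [0.193, -0.97, 0.15], [0.618, 0.002, -0.786]]
315 264.68089830457814
-20 29 264.8 -113.4 -102.3
-10 33 264.3 -113.2 -101.1
0 29 264.1 -114.1 -100.0
10 32 264.2 -113.4 -101.3
20 31 264.0 -112.4 -100.7
30 32 264.3 -112.9 -101.4
40 30 264.1 -114.9 -100.9
50 63 263.1 -111.6 -101.1
xmax [52.65447855 55.90707469 57.48066689]
```

View pics/g3.png

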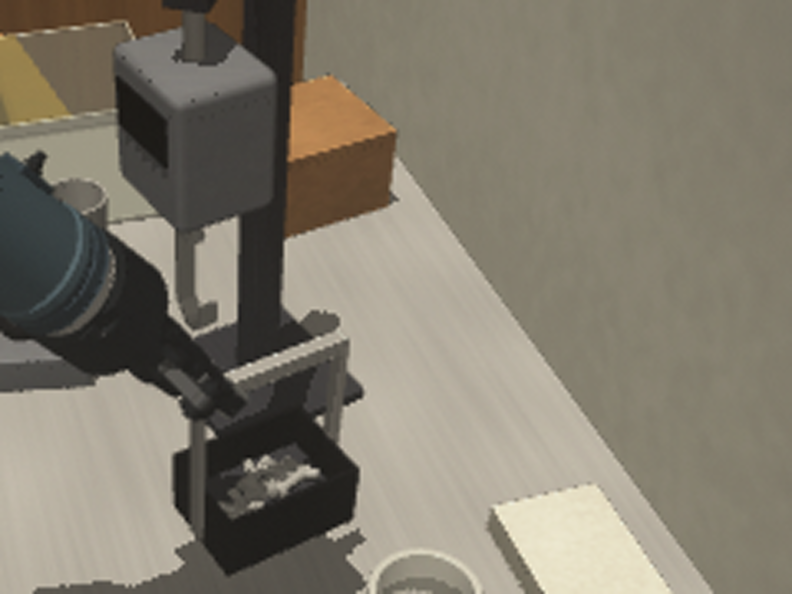

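The caddy is upright, its bar level with top z≈264, centred at scale y -107 and x about -3. Hook seat in the crop at about (200,320). Raising 6 mm and moving it in over the tip.

```bash
python3 -m pendant '[[0.003,-0.003,-0.001,0],[0.006,-0.01,-0.003,0],[0.006,-0.02,-0.003,0],[0.006,-0.032,-0.003,0],[0.006,-0.044,-0.003,0],[0.006,-0.056,-0.003,0],[0.006,-0.066,-0.003,0],[0.006,-0.072,-0.003,0],[0.006,-0.075,-0.003,0],[0.006,-0.075,-0.003,0]]'|grep -E "tcp|force|rot"; cat > bar.py <<'E'
import sys
from look import *
s,Q=run(sys.argv[1])
yc=float(sys.argv[2])
k=(Q[:,2]>190)&(Q[:,2]<300)&(Q[:,0]>12)&(Q[:,0]<90)&(abs(Q[:,1]-yc)<30)
q=Q[k]
for lo in range(10,70,10):
    m=q[(q[:,0]>lo)&(q[:,0]<lo+10)]
    if len(m)>5:
        t=m[m[:,2]>np.percentile(m[:,2],97)-5];print(lo,len(m),np.percentile(m[:,2],95).round(1),np.percentile(t[:,1],[3,97]).round(1))
zt=np.percentile(q[:,2],97);print("xmax",np.percentile(q[q[:,2]>zt-8][:,0],[95,99,100]))
h=Q[(abs(Q[:,0])<12)&(Q[:,1]>-24)&(Q[:,1]<-10)&(Q[:,2]>190)&(Q[:,2]<300)]
if len(h): print("hook tip area",len(h),h[:,2].max(),h.mean(0))
E
python3 bar.py g4 -32; python3 st.py
```

```text
tcp_pos: [552.8, 63.2, 263.8]
tool_rot: [-2.874, -0.359, -1.0]
ft_force: [-0.7, -0.1, -3.5]
10 22 271.5 [-38.8 -26.7]
20 29 271.6 [-37.7 -27.3]
30 29 272.1 [-38.1 -26.5]
40 27 271.1 [-39.1 -27.6]
50 114 270.9 [-37.6 -27.2]
60 13 269.5 [-37.8 -30.8]
xmax [59.46769628 61.88462831 62.06549221]
hook tip area 16 240.57836498382258 [ -0.94642931 -17.87979341 235.38608442]
17.0167 [ 0.476 -0.093 -0.597  2.249 -0.379  0.322 -1.14 ] [553.1  62.5 263.9] [ 0.3 -0.7 -3.4] 
 [[0.76, 0.244, 0.603], [0.193, -0.97, 0.149], [0.621, 0.003, -0.784]]
```

View pics/g4.png

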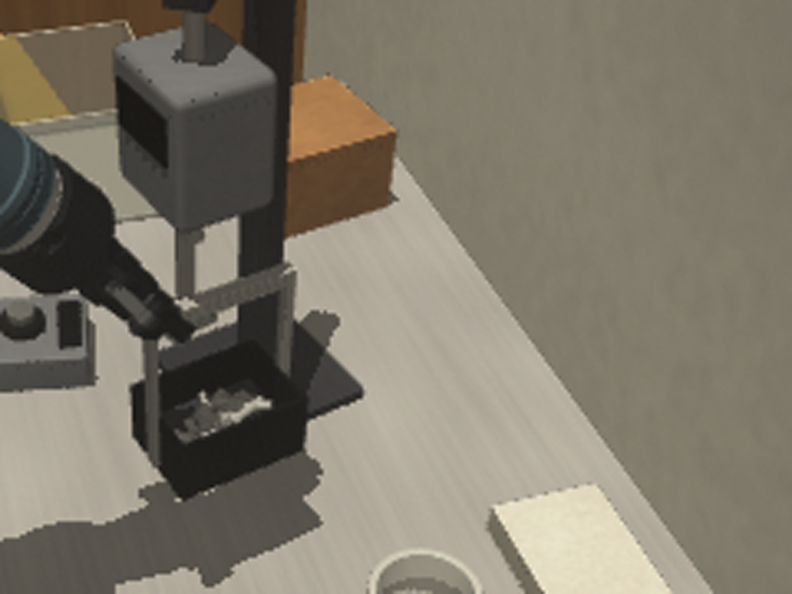

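Bar at scale y -32.5, underside 257, clear of the tip at 247. In the crop it is just in front of the hook at (190,305). Moving over the seat and lowering to just above it.

```bash
python3 -m pendant '[[0,-0.006,0,0],[0,-0.014,0,0],[0,-0.023,0,0],[0,-0.03,0,0],[0,-0.0325,0,0],[0,-0.0325,0,0],[0,-0.0325,0,0]]'|grep -E "tcp|force|rot"; python3 st.py; python3 bar.py g5 0;  python3 -m pendant '[[-0.003,0,0.004,0],[-0.006,0,0.008,0],[-0.009,0,0.012,0],[-0.012,0,0.016,0],[-0.015,0,0.019,0],[-0.015,0,0.019,0]]'; python3 bar.py g6 0
```

```text
tcp_pos: [545.4, 93.4, 263.7]
tool_rot: [-2.874, -0.356, -1.001]
ft_force: [0.9, 0.2, -3.4]
17.6 [ 0.489 -0.108 -0.686  2.256 -0.275  0.308 -1.309] [545.4  93.4 263.7] [ 0.9  0.2 -3.4] 
 [[0.76, 0.243, 0.603], [0.192, -0.97, 0.148], [0.621, 0.003, -0.784]]
10 18 271.3 [-7.8  4.5]
20 29 271.7 [-7.4  5.6]
30 27 271.6 [-7.9  4.9]
40 29 272.0 [-6.8  4.1]
50 103 271.4 [-8.4  3.9]
60 17 271.0 [-6.5  0.5]
xmax [58.4048342  60.53172677 61.73953704]
hook tip area 40 248.22852171775148 [ -1.07372127 -17.03340335 240.44914313]
t: 18.15
tcp_pos: [544.0, 93.9, 237.4]
tool_rot: [-2.875, -0.357, -0.995]
ft_force: [0.0, -0.5, -3.5]
finger_gap: 10.1
10 20 245.6 [-6.7  3.9]
20 28 245.4 [-6.6  4.2]
30 26 245.2 [-5.9  5. ]
40 23 244.8 [-6.3  5. ]
50 76 244.1 [-6.7  5.6]
60 6 242.2 [-3.4 -3.4]
xmax [57.45951893 59.97950664 60.08126705]
hook tip area 42 247.7106964906205 [ -1.48358199 -16.95161517 240.01088803]
```

View pics/g6.png

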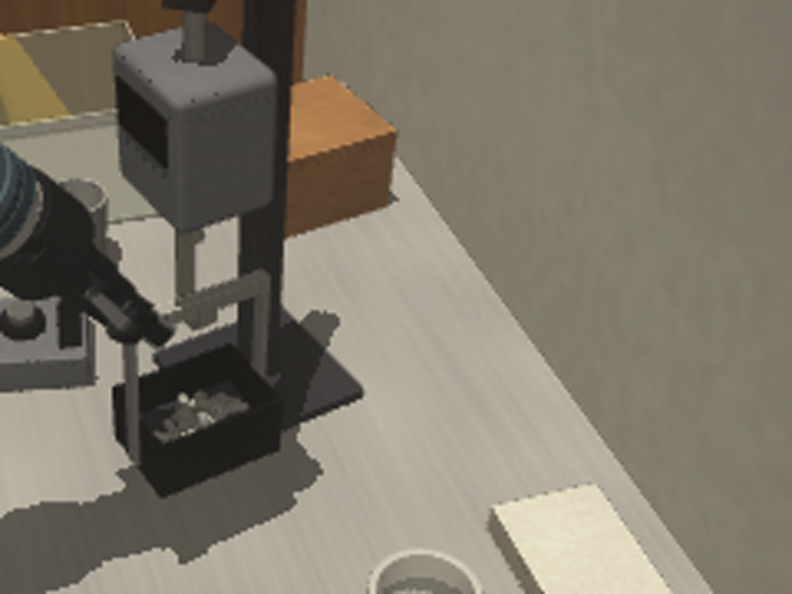

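The bar is inside the hook, below the tip top at (205,305) and about 6 mm above the seat. Easing the load on.

```bash
python3 -m pendant '[[-0.002,0,0.003,0],[-0.004,0,0.005,0],[-0.006,0,0.008,0],[-0.008,0,0.0105,0],[-0.0105,0,0.013,0],[-0.0125,0,0.016,0],[-0.014,0,0.018,0],[-0.0155,0,0.0195,0],[-0.0155,0,0.0195,0]]';python3 -m pendant '[[-0.0015,0,0.002,0],[-0.003,0,0.004,0],[-0.0035,0,0.0045,0],[-0.0035,0,0.0045,0]]'; python3 bar.py g7 0; python3 st.py
```

```text
t: 18.95
tcp_pos: [545.7, 94.5, 214.8]
tool_rot: [-2.873, -0.358, -1.002]
ft_force: [-0.4, 0.5, -1.2]
finger_gap: 10.0
t: 19.28
tcp_pos: [545.9, 94.5, 209.4]
tool_rot: [-2.873, -0.358, -1.003]
ft_force: [0.2, 1.6, 0.0]
finger_gap: 9.9
10 19 218.1 [-5.6  4.5]
20 23 218.1 [-7.5  4.2]
30 27 218.2 [-5.9  5.1]
40 25 217.7 [-6.7  6.7]
50 35 218.2 [-6.6  5. ]
60 9 217.1 [-3.8  2.1]
xmax [59.05773653 61.73596698 62.33736269]
hook tip area 41 224.4148650349161 [ -0.95392974 -16.42395704 215.71527338]
19.3333 [ 0.52   0.009 -0.755  2.306 -0.003  0.158 -1.552] [545.9  94.5 209.5] [-0.4  2.3 -0.6] 
 [[0.759, 0.245, 0.604], [0.194, -0.97, 0.15], [0.622, 0.003, -0.783]]
```

```bash
python3 -m pendant '[[0,0,0,0],[0,0,0,0],[0,0,0,0],[0,0,0,0],[0,0,0,0]]' 0.6; python3 -m pendant '[[0,0,-0.005,0],[0,0,-0.015,0],[0,0,-0.03,0],[0,0,-0.05,0],[0,0,-0.075,0],[0,0,-0.1,0],[0,0,-0.11,0],[0,0,-0.11,0]]'; python3 bar.py g8 0; python3 st.py
```

```text
t: 19.75
tcp_pos: [545.3, 93.5, 208.9]
tool_rot: [-2.874, -0.356, -1.001]
ft_force: [0.3, 0.4, -0.3]
finger_gap: 51.4
t: 20.42
tcp_pos: [479.4, 77.2, 298.0]
tool_rot: [-2.873, -0.357, -1.009]
ft_force: [-0.1, -0.3, 1.2]
finger_gap: 51.1
10 18 216.9 [-6.8  8.2]
20 25 216.3 [-6.6  7.1]
30 27 216.6 [-5.9  4.6]
40 24 216.1 [-5.8  6.3]
50 34 216.2 [-5.3  7.9]
60 7 215.7 [-3.1  5.1]
xmax [59.83023697 60.91302619 61.19612545]
hook tip area 39 223.0952253320029 [ -0.9396468  -16.86639037 214.96141877]
20.4667 [ 0.426 -0.343 -0.549  2.346 -0.527  0.461 -1.082] [479.4  77.3 296.6] [-0.2  0.7  0. ] 
 [[0.758, 0.243, 0.605], [0.193, -0.97, 0.148], [0.623, 0.005, -0.782]]
```

View pics/g8.png

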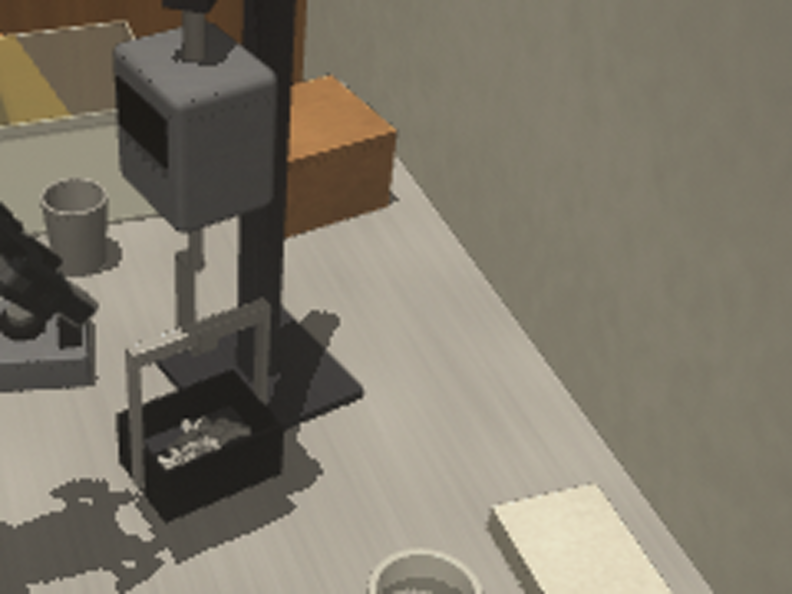

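The caddy hangs level on the hook, and the fingers are clear of it. Locating the button from the first pictures.

```bash
python3 - <<'E'
from h import *
for n in("top","side"):
    s=dict(np.load(f"pics/{n}0.npz"));P=cloud(s).reshape(-1,3)
    k=(abs(P[:,0]-490)<45)&(abs(P[:,1]-354)<45)&(P[:,2]>46)
    q=P[k];print(n,len(q),np.percentile(q[:,2],[10,50,80,95,99]).round(1))
    t=q[q[:,2]>np.percentile(q[:,2],97)-6];print(len(t),t.mean(0).round(1),cv2.minEnclosingCircle(t[:,:2].astype(np.float32)),rect(t))
    h=np.histogram(q[:,2],range(44,80,2));print(h[0])
s=dict(np.load("pics/top0.npz"))
print(onplane(s,142.7,244,62))
E
```

```text
top 215 [48.7 52.6 60.2 62.6 64.3]
80 [478.9 355.6  60.6] ((479.00042724609375, 356.66607666015625), 13.971749305725098) (array([478.9, 356.6]), array([24.5, 26.4]), 43.2)
[ 0 14 30 52 28  7 10 29 30 11  4  0  0  0  0  0  0]
side 116 [49.5 53.9 61.5 63.7 65.1]
45 [477.2 354.9  61.6] ((477.48883056640625, 355.64910888671875), 17.01398277282715) (array([477.1, 356.9]), array([27.1, 27.2]), 33.5)
[ 0  6  8 27 18  9  3 10 13 18  4  0  0  0  0  0  0]
[477.23877663 351.82823223  62.        ]
```

```bash
python3 -m pendant '[[0.003,-0.027,0.007,0],[0.006,-0.06,0.016,0],[0.009,-0.095,0.025,0],[0.013,-0.13,0.034,0],[0.016,-0.165,0.043,0],[0.02,-0.2,0.052,0],[0.023,-0.235,0.062,0],[0.027,-0.27,0.071,0],[0.027,-0.27,0.071,0],[0.027,-0.27,0.071,0]]' 0 60; python3 -m pendant '[[-0.02,0,0.025,0],[-0.04,0,0.05,0],[-0.06,0,0.075,0],[-0.08,0,0.1,0],[-0.087,0,0.11,0],[-0.087,0,0.11,0],[-0.087,0,0.11,0]]';python3 st.py
```

```text
t: 21.3
tcp_pos: [458.5, 337.6, 275.2]
tool_rot: [-2.858, -0.364, -1.001]
ft_force: [0.3, 0.7, 0.2]
finger_gap: -0.1
t: 21.88
tcp_pos: [415.0, 292.4, 202.6]
tool_rot: [-2.851, -0.367, -0.993]
ft_force: [-0.4, 1.0, 0.4]
finger_gap: -0.4
21.8833 [ 0.785 -0.409 -1.483  2.358 -0.378  0.227 -1.79 ] [415.  292.4 202.6] [-0.4  1.   0.4] 
 [[0.758, 0.259, 0.598], [0.193, -0.966, 0.173], [0.623, -0.015, -0.782]]
```

The solver is up against the q2 and q3 limits here. Moving outward to relieve them.

```bash
python3 -m pendant '[[0.02,0,0.016,0],[0.04,-0.015,0.032,0],[0.058,-0.03,0.047,0],[0.058,-0.045,0.047,0],[0.058,-0.045,0.047,0],[0.058,-0.045,0.047,0]]';python3 st.py
```

```text
t: 22.38
tcp_pos: [443.9, 323.8, 245.0]
tool_rot: [-2.834, -0.375, -0.996]
ft_force: [0.2, -0.7, -0.6]
finger_gap: 0.2
22.3833 [ 0.827 -0.41  -1.483  2.243 -0.373  0.319 -1.772] [443.9 323.8 245. ] [ 0.2 -0.7 -0.6] 
 [[0.754, 0.268, 0.6], [0.193, -0.963, 0.188], [0.628, -0.026, -0.778]]
```

```bash
for i in 1 2 3 4; do python3 -m pendant '[[-0.008,-0.012,0.03,0]]' >/dev/null; python3 st.py; done
```

```text
22.4667 [ 0.814 -0.41  -1.482  2.264 -0.401  0.295 -1.753] [438.2 323.5 238.6] [ 0.1 -0.2  0. ] 
 [[0.751, 0.273, 0.601], [0.191, -0.961, 0.198], [0.632, -0.034, -0.774]]
22.55 [ 0.801 -0.41  -1.482  2.288 -0.431  0.275 -1.732] [429.7 321.3 229.2] [-0.7 -0.2 -0.2] 
 [[0.753, 0.278, 0.597], [0.192, -0.96, 0.205], [0.63, -0.039, -0.776]]
22.6333 [ 0.787 -0.41  -1.482  2.308 -0.461  0.257 -1.712] [422.3 320.4 221.9] [-0.2  0.3 -0.3] 
 [[0.753, 0.283, 0.594], [0.192, -0.958, 0.212], [0.629, -0.046, -0.776]]
22.7167 [ 0.774 -0.41  -1.482  2.325 -0.492  0.241 -1.69 ] [415.5 320.4 215.9] [ 0.1 -0.3 -0.8] 
 [[0.753, 0.288, 0.592], [0.192, -0.956, 0.22], [0.629, -0.052, -0.775]]
```

I'll fit the arm's kinematics from the logged poses, so I can see which way leads out of this posture.

```bash
cat > kin.py <<'E'
import numpy as np, itertools
from scipy.spatial.transform import Rotation as Ro
from scipy.optimize import least_squares
D=[([-1.25782872,0.38383555,0.04380874,1.59957796,-0.01789233,1.16119024,-0.04990285],[259.2,595.1,246.9],[-0.64046503,-3.07520605,0.00406577]),
([-0.87385806,-0.06131089,0.2960718,2.11430374,0.0198488,1.08644565,0.57265369],[380.7,195.05,247.9],[-.6403,-3.0751,0]),
([-0.0490242,0.43370033,0.60555367,1.79032713,-0.28728118,1.00658853,2.48959811],[533.6,-293.2,173.6],[-.392,3.117,0]),
([-0.64459252,-0.1270836,0.27329921,2.15796499,0.03765303,1.10443814,1.42843007],[389.6,99.8,253.7],[-.3882,3.1158,.0016]),
([-0.66090003,-0.17573108,0.24714239,1.38060256,0.04519399,1.92968066,1.41750045],[390.1,97.7,655.5],[-.3887,3.1162,.0014])]
for q,p,M in [([.239,-.169,-.439,1.045,-.087,1.966,1.57],[383.5,98.1,809.4],[[-0.931,-0.246,0.271],[-0.238,0.969,0.065],[-0.278,-0.004,-0.96]]),
([.969,-.379,-.488,1.178,-.594,1.695,2.019],[413.8,33.2,853.7],[[-0.757,-0.245,0.606],[-0.194,0.97,0.15],[-0.624,-0.004,-0.781]]),
([.889,-.015,-.08,2.165,-.835,.817,.025],[440.8,-281.8,273.6],[[0.76,0.246,0.601],[0.194,-0.969,0.152],[0.62,0.001,-0.785]]),
([.879,.289,-.121,2.149,-1.079,.598,.335],[490.6,-307.5,145],[[0.76,0.244,0.603],[0.193,-0.97,0.148],[0.621,0.004,-0.784]]),
([.52,.009,-.755,2.306,-.003,.158,-1.552],[545.9,94.5,209.5],[[0.759,0.245,0.604],[0.194,-0.97,0.15],[0.622,0.003,-0.783]]),
([.774,-.41,-1.482,2.325,-.492,.241,-1.69],[415.5,320.4,215.9],[[0.753,0.288,0.592],[0.192,-0.956,0.22],[0.629,-0.052,-0.775]])]:
    D.append((q,p,Ro.from_matrix(M).as_rotvec()))
def fk(q,sg,prm):
    o1,o7=prm[:2];h,l1,a1,l2,a2,l3,a3,l4,b=prm[2:11]
    z=lambda a:Ro.from_euler('z',a);y=lambda a:Ro.from_euler('y',a)
    R=z(sg[0]*q[0]+o1);p=np.array([0,0,h])
    R=R*y(q[1])*z(sg[1]*q[2]);p=p+R.apply([a1,0,l1])
    R=R*y(q[3])*z(sg[2]*q[4]);p=p+R.apply([a2,b,l2])
    R=R*y(q[5]);p=p+R.apply([a3,0,l3])
    R=R*z(sg[3]*q[6]+o7);return p,R
if __name__=="__main__":
    best=None
    for sg in itertools.product([1,-1],repeat=4):
        for o1 in(0,1.57,3.14,-1.57):
          for o7 in(0,1.57,3.14,-1.57):
            def rr(x):
                return np.concatenate([(Ro.from_rotvec(r).inv()*fk(q,sg,np.r_[x,np.zeros(9)])[1]).as_rotvec() for q,p,r in D])
            c=np.sum(rr([o1,o7])**2)
            if best is None or c<best[0]: best=(c,sg,o1,o7)
    print(best)
    sg=best[1]
    def res(x):
        e=[]
        for q,p,r in D:
            P,R=fk(q,sg,x);e+=list((P-p)/1000);e+=list((Ro.from_rotvec(r).inv()*R).as_rotvec()*.3)
        return e
    s=least_squares(res,[best[2],best[3],300,400,0,400,0,250,0,0,0]);print(s.x.round(3),s.cost,np.abs(s.fun).max());np.savez("kin.npz",sg=sg,x=s.x)
E
python3 kin.py
```

```text
(np.float64(9.984840749507851e-06), (-1, -1, -1, -1), 0, 1.57)
[-3.30000e-02  1.54100e+00  2.61334e+02  5.13264e+02  4.70600e+00
  5.02808e+02  1.40100e+00  2.82364e+02 -2.81300e+00 -1.03087e+03
 -2.03150e+01] 0.0006680599327023786 0.011308142685182588
```

```bash
cat > sim.py <<'E'
from kin import *
K=np.load("kin.npz");sg=K["sg"];X=K["x"]
lo=np.array([-2.61,-.41,-1.4835,0,-1.57,.05,-2.85]);hi=np.array([2.61,2.15,1.57,2.5,4.71,1.97,2.85])
def ik(q,p,R,lam=.02):
    def f(x):
        P,r=fk(x,sg,X);return np.r_[(P-p)/1000/.3,(R.inv()*r).as_rotvec(),lam*(x-q)]
    s=least_squares(f,np.clip(q,lo+1e-6,hi-1e-6),bounds=(lo,hi));return s.x
def route(q,pts,R,step=40,v=True):
    for pt in pts:
        P,_=fk(q,sg,X);pt=np.array(pt,float);n=max(1,int(np.ceil(np.linalg.norm(pt-P)/step)))
        for i in range(n): q=ik(q,P+(pt-P)*(i+1)/n,R)
        P2,r=fk(q,sg,X)
        if v: print(pt,q.round(2),"err",np.linalg.norm(P2-pt).round(1),np.degrees((R.inv()*r).magnitude()).round(1))
    return q
E
python3 - <<'E'
from sim import *
M=Ro.from_matrix([[0.759,0.245,0.604],[0.194,-0.97,0.15],[0.622,0.003,-0.783]])
q0=np.array([.52,.009,-.755,2.306,-.003,.158,-1.552])
print("replay");q=route(q0,[[479,77,297],[476,355,257],[476,355,120]],M)
qc=np.array([.774,-.41,-1.482,2.325,-.492,.241,-1.69]);Rc=fk(qc,sg,X)[1]
for nm,pts in {"up":[[415,320,600],[476,355,600],[476,355,120]],"up2":[[415,320,800],[476,355,500],[476,355,120]],"back":[[479,77,297],[479,77,700],[476,355,500],[476,355,120]],
 "left":[[415,480,300],[476,420,150],[476,355,120]],"leftup":[[300,500,500],[476,420,250],[476,355,120]],"out":[[620,330,450],[620,355,300],[476,355,120]],"rightup":[[450,-250,450],[430,-100,750],[430,250,750],[476,355,300],[476,355,120]]}.items():
    print(nm);route(qc,pts,Rc)
E
```

```text
replay
[479.  77. 297.] [ 0.32 -0.3  -0.44  2.32 -0.48  0.46 -1.1 ] err 0.0 0.0
[476. 355. 257.] [ 0.85 -0.41 -1.48  2.17 -0.36  0.38 -1.78] err 20.3 1.6
[476. 355. 120.] [ 0.87 -0.41 -1.48  2.35 -1.06  0.25 -1.06] err 103.6 6.4
up
[415. 320. 600.] [ 0.08 -0.4  -0.65  1.73 -0.09  1.06 -1.9 ] err 0.0 0.0
[476. 355. 600.] [ 0.15 -0.24 -0.79  1.63  0.05  1.02 -2.  ] err 0.0 0.0
[476. 355. 120.] [-1.59  0.39  0.84  2.27  0.69  0.05 -2.85] err 6.2 2.4
up2
[415. 320. 800.] [ 0.14 -0.24 -0.72  1.22  0.01  1.44 -1.92] err 0.0 0.0
[476. 355. 500.] [ 0.16 -0.24 -0.84  1.83  0.06  0.83 -2.04] err 0.0 0.0
[476. 355. 120.] [-1.59  0.39  0.84  2.27  0.69  0.05 -2.85] err 6.2 2.4
back
[479.  77. 297.] [ 0.35 -0.29 -0.42  2.32 -0.63  0.5  -0.93] err 0.0 0.0
[479.  77. 700.] [ 0.22 -0.35 -0.23  1.55 -0.3   1.28 -1.33] err 0.0 0.0
[476. 355. 500.] [ 0.35 -0.3  -0.96  1.82 -0.07  0.83 -1.94] err 0.0 0.0
[476. 355. 120.] [-1.59  0.39  0.84  2.27  0.69  0.05 -2.85] err 6.2 2.4
left
[415. 480. 300.] [ 0.64 -0.41 -1.48  2.07 -0.16  0.48 -2.13] err 35.1 3.3
[476. 420. 150.] [ 0.81 -0.41 -1.48  2.28 -0.92  0
[... 234 characters left out ...]
-1.71] err 52.0 3.8
[476. 355. 120.] [ 0.89 -0.41 -1.48  2.36 -1.26  0.26 -0.85] err 100.6 5.4
out
[620. 330. 450.] [ 1.22 -0.41 -1.48  1.74 -0.57  0.76 -1.43] err 13.4 1.4
[620. 355. 300.] [ 1.12 -0.41 -1.48  2.01 -0.8   0.49 -1.22] err 77.6 4.9
[476. 355. 120.] [ 0.89 -0.41 -1.48  2.36 -1.26  0.26 -0.85] err 100.6 5.4
rightup
[ 450. -250.  450.] [ 0.21 -0.19  0.47  1.91 -0.56  1.09 -0.43] err 0.0 0.0
[ 430. -100.  750.] [ 0.19 -0.32  0.15  1.42 -0.38  1.49 -1.02] err 0.0 0.0
[430. 250. 750.] [ 0.22 -0.35 -0.56  1.4  -0.18  1.35 -1.7 ] err 0.0 0.0
[476. 355. 300.] [ 0.75 -0.25 -1.45  2.13  0.03  0.41 -2.11] err 0.2 0.0
[476. 355. 120.] [-1.59  0.39  0.84  2.27  0.69  0.05 -2.85] err 6.2 2.4
```

```bash
python3 - <<'E'
from sim import *
qc=np.array([.774,-.41,-1.482,2.325,-.492,.241,-1.69]);Rc=fk(qc,sg,X)[1]
def go(q,pts,R,step=20):
    for pt in pts:
        P,_=fk(q,sg,X);pt=np.array(pt,float);n=max(1,int(np.ceil(np.linalg.norm(pt-P)/step)))
        mj=0
        for i in range(n):
            q2=ik(q,P+(pt-P)*(i+1)/n,R);mj=max(mj,abs(q2-q).max());q=q2
        P2,r=fk(q,sg,X);print(pt,q.round(2),"err",(P2-pt).round(0),np.degrees((R.inv()*r).magnitude()).round(1),"maxstep",mj.round(2))
    return q
for yaw in(-1.2,):
  for off in((0,0),(30,-30)):
    q=go(qc,[[415,320,600]],Rc)
    R=Rc*Ro.from_euler('z',yaw);P=fk(q,sg,X)[0]
    for k in range(10): q=ik(q,P,Rc*Ro.from_euler('z',yaw*(k+1)/10))
    print("yawed",q.round(2))
    go(q,[[476,355,600],[476,355,400],[476,355,300],[476,355,250],[476,355,220],[476,355,190],[476,355,160],[476,355,130],[476,355,100],[476,355,75]],R)
E
```

```text
[415. 320. 600.] [ 0.08 -0.4  -0.65  1.73 -0.09  1.06 -1.9 ] err [-0. -0. -0.] 0.0 maxstep 0.09
yawed [-0.2  -0.33 -0.49  1.74  0.08  1.06 -0.83]
[476. 355. 600.] [-0.18 -0.18 -0.55  1.64  0.18  1.03 -0.89] err [-0. -0. -0.] 0.0 maxstep 0.04
[476. 355. 400.] [-0.15 -0.14 -0.64  2.01  0.33  0.65 -1.1 ] err [-0. -0.  0.] 0.0 maxstep 0.04
[476. 355. 300.] [-0.11 -0.03 -0.71  2.15  0.64  0.47 -1.43] err [-0. -0.  0.] 0.0 maxstep 0.08
[476. 355. 250.] [-0.14  0.05 -0.71  2.21  0.93  0.42 -1.71] err [-0. -0.  0.] 0.0 maxstep 0.1
[476. 355. 220.] [-0.18  0.11 -0.68  2.24  1.13  0.4  -1.9 ] err [ 0. -0.  0.] 0.0 maxstep 0.1
[476. 355. 190.] [-0.21  0.17 -0.64  2.27  1.34  0.39 -2.11] err [ 0. -0.  0.] 0.0 maxstep 0.11
[476. 355. 160.] [-0.24  0.23 -0.61  2.29  1.55  0.4  -2.3 ] err [0. 0. 0.] 0.0 maxstep 0.1
[476. 355. 130.] [-0.24  0.3  -0.61  2.3   1.74  0.43 -2.48] err [0. 0. 0.] 0.0 maxstep 0.1
[476. 355. 100.] [-0.24  0.38 -0.61  2.31  1.9   0.48 -2.62] err [0. 0. 0.] 0.0 maxstep 0.08
[476. 355.  75.] [-0.23  0.44 -0.61  2.32  2.01  0.53 -2.71] err [0. 0. 0.] 0.0 maxstep 0.06
[415. 320.
[... 379 characters left out ...]
47 -1.43] err [-0. -0.  0.] 0.0 maxstep 0.08
[476. 355. 250.] [-0.14  0.05 -0.71  2.21  0.93  0.42 -1.71] err [-0. -0.  0.] 0.0 maxstep 0.1
[476. 355. 220.] [-0.18  0.11 -0.68  2.24  1.13  0.4  -1.9 ] err [ 0. -0.  0.] 0.0 maxstep 0.1
[476. 355. 190.] [-0.21  0.17 -0.64  2.27  1.34  0.39 -2.11] err [ 0. -0.  0.] 0.0 maxstep 0.11
[476. 355. 160.] [-0.24  0.23 -0.61  2.29  1.55  0.4  -2.3 ] err [0. 0. 0.] 0.0 maxstep 0.1
[476. 355. 130.] [-0.24  0.3  -0.61  2.3   1.74  0.43 -2.48] err [0. 0. 0.] 0.0 maxstep 0.1
[476. 355. 100.] [-0.24  0.38 -0.61  2.31  1.9   0.48 -2.62] err [0. 0. 0.] 0.0 maxstep 0.08
[476. 355.  75.] [-0.23  0.44 -0.61  2.32  2.01  0.53 -2.71] err [0. 0. 0.] 0.0 maxstep 0.06
```

The model reproduces the stall exactly. It predicts a clean route: up to z 600, turn the tool -1.57 rad, go over the button, then straight down.

```bash
python3 -m pendant '[[0.024,-0.002,-0.030,0],[0.048,-0.004,-0.06,0],[0.072,-0.006,-0.09,0],[0.096,-0.008,-0.12,0],[0.12,-0.01,-0.149,0],[0.144,-0.012,-0.179,0],[0.169,-0.014,-0.209,0],[0.193,-0.016,-0.238,0],[0.217,-0.018,-0.268,0],[0.241,-0.02,-0.298,0]]' >/dev/null; python3 st.py; python3 -m pendant '[[0,0,0,-0.12],[0,0,0,-0.24],[0,0,0,-0.36],[0,0,0,-0.48],[0,0,0,-0.6],[0,0,0,-0.72],[0,0,0,-0.84],[0,0,0,-0.96],[0,0,0,-1.08],[0,0,0,-1.2]]' >/dev/null;python3 -m pendant '[[0,0,0,-0.12],[0,0,0,-0.24],[0,0,0,-0.36],[0,0,0,-0.36]]'; python3 st.py
```

```text
23.55 [-0.02  -0.382 -0.608  1.73  -0.024  1.069 -1.959] [414.6 320.4 601.5] [0.1 1.4 1.4] 
 [[0.753, 0.288, 0.591], [0.193, -0.956, 0.221], [0.629, -0.052, -0.776]]
t: 24.72
tcp_pos: [415.2, 320.4, 599.4]
tool_rot: [1.619, 2.117, 0.801]
ft_force: [0.1, 0.0, -0.3]
finger_gap: 0.2
24.7167 [-0.38  -0.334 -0.386  1.742  0.161  1.086 -0.551] [415.2 320.4 599.4] [ 0.1  0.  -0.3] 
 [[-0.281, 0.756, 0.591], [0.958, 0.184, 0.22], [0.058, 0.628, -0.776]]
```

```bash
python3 -m pendant '[[0,-0.014,0.027,0],[0,-0.028,0.055,0],[-0.001,-0.041,0.082,0],[-0.001,-0.055,0.11,0],[-0.001,-0.069,0.137,0],[-0.001,-0.083,0.164,0],[-0.001,-0.097,0.192,0],[-0.002,-0.111,0.219,0],[-0.002,-0.124,0.246,0],[-0.002,-0.138,0.274,0]]' >/dev/null; python3 st.py; python3 -m pendant '[[0.001,-0.013,0.016,0],[0.003,-0.031,0.039,0],[0.004,-0.05,0.062,0],[0.006,-0.069,0.085,0],[0.008,-0.088,0.109,0],[0.009,-0.1,0.124,0],[0.01,-0.107,0.132,0],[0.01,-0.107,0.132,0],[0.01,-0.107,0.132,0]]' >/dev/null; python3 st.py
python3 - <<'E'
from look import *
s,Q=run("g9",(90,80,330,260),3.3)
k=(abs(Q[:,0])<65)&(abs(Q[:,1])<10)&(Q[:,2]>190)&(Q[:,2]<225);print("bar z",[np.percentile(Q[k&(Q[:,0]>a)&(Q[:,0]<a+15)][:,2],90).round(1) for a in(-55,-40,10,25,40)])
E
```

```text
25.55 [-0.27  -0.045 -0.583  2.135  0.617  0.507 -1.064] [474.  353.7 300.1] [ 1.   0.2 -0. ] 
 [[-0.277, 0.756, 0.593], [0.959, 0.178, 0.221], [0.062, 0.629, -0.775]]
26.3 [-0.412  0.288 -0.539  2.245  1.545  0.47  -2.012] [468.2 372.9 131.4] [ 0.2  0.6 -0.2] 
 [[-0.278, 0.757, 0.591], [0.959, 0.18, 0.22], [0.06, 0.628, -0.776]]
bar z [np.float64(216.5), np.float64(216.8), np.float64(216.7), np.float64(216.2), np.float64(215.7)]
```

View pics/g9.png

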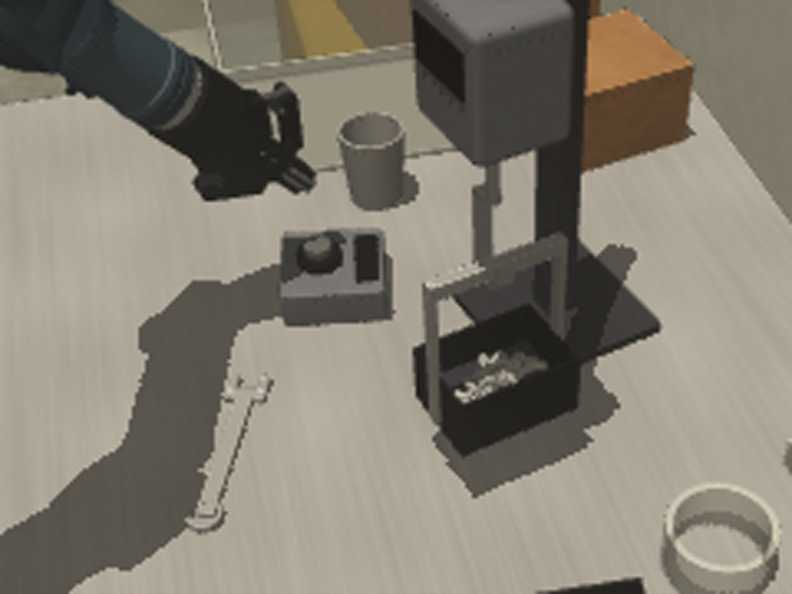

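The hand is about 19 mm too far to +y of the button, which is at about (320,245) in the crop. The caddy hangs still, with the bar at 216.5 as before. Correcting.

```bash
python3 -m pendant '[[-0.01,0,-0.001,0],[-0.0195,0,-0.0014,0],[-0.021,-0.011,0.013,0],[-0.0217,-0.0224,0.0266,0],[-0.0217,-0.0224,0.0266,0],[-0.0217,-0.0224,0.0266,0]]'; python3 st.py
python3 - <<'E'
from look import *
s,Q=run("g10",(160,125,230,185),10)
E
```

```text
t: 26.85
tcp_pos: [474.1, 352.6, 96.5]
tool_rot: [1.623, 2.112, 0.802]
ft_force: [-0.5, -0.7, -0.3]
finger_gap: 0.1
26.85 [-0.395  0.351 -0.515  2.278  1.77   0.472 -2.203] [474.1 352.6  96.5] [-0.5 -0.7 -0.3] 
 [[-0.277, 0.756, 0.593], [0.959, 0.18, 0.218], [0.058, 0.629, -0.775]]
```

View pics/g10.png

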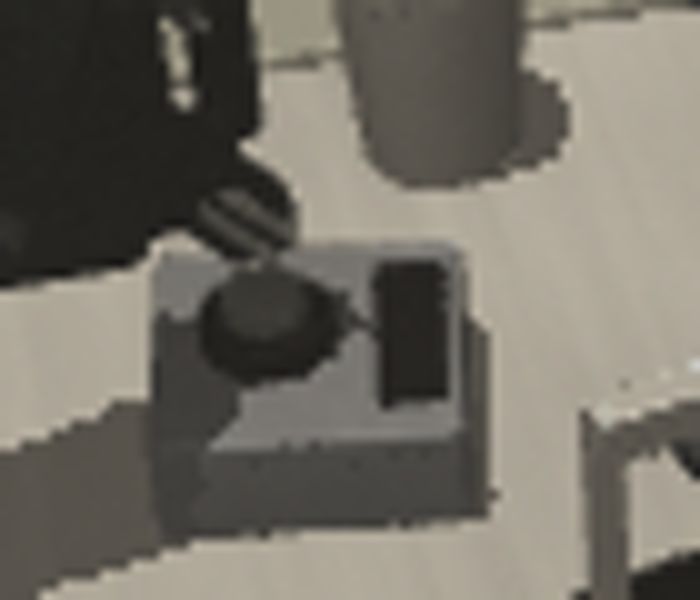

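The fingertips at crop (250,230) are above the button cap at (262,300), lined up to come down onto it. Lowering in steps and watching the force.

```bash
python3 -m pendant '[[-0.0004,-0.0044,0.0054,0],[-0.0008,-0.0088,0.0109,0],[-0.0008,-0.0088,0.0109,0]]' | grep -E "tcp|force"; for i in 1 2 3; do python3 -m pendant '[[0,-0.0019,0.0023,0],[0,-0.0019,0.0023,0]]'| grep -E "tcp|force"; done
```

```text
tcp_pos: [474.2, 354.2, 83.3]
ft_force: [-0.3, 0.1, 0.0]
tcp_pos: [474.2, 354.7, 80.4]
ft_force: [-0.3, 0.2, 0.5]
tcp_pos: [474.4, 355.0, 77.5]
ft_force: [-0.8, -0.3, 3.5]
tcp_pos: [474.5, 355.2, 74.4]
ft_force: [0.5, -1.7, 4.9]
```

```bash
for i in 1 2; do python3 -m pendant '[[0,-0.0013,0.0016,0],[0,-0.0013,0.0016,0]]'| grep -E "tcp|force"; done
```

```text
tcp_pos: [474.6, 355.2, 72.8]
ft_force: [-1.3, -2.9, 10.0]
tcp_pos: [474.7, 355.4, 72.2]
ft_force: [-8.9, -7.2, 21.2]
```

The button has bottomed: 21 N with the motion stopped. Releasing straight up and checking.

```bash
python3 -m pendant '[[0.0003,0.003,-0.004,0],[0.001,0.012,-0.015,0],[0.002,0.028,-0.035,0],[0.003,0.047,-0.058,0],[0.004,0.063,-0.078,0],[0.004,0.063,-0.078,0]]'; python3 - <<'E'
from look import *
import json
s,Q=run("g11",(100,40,420,280),2.5);P=cloud(s).reshape(-1,3);P=P[np.isfinite(P[:,0])]
k=(abs(Q[:,0])<65)&(abs(Q[:,1])<10)&(Q[:,2]>190)&(Q[:,2]<225);print("bar z",[np.percentile(Q[k&(Q[:,0]>a)&(Q[:,0]<a+15)][:,2],90).round(1) for a in(-55,-40,10,25,40)])
b=P[(np.hypot(P[:,0]-478,P[:,1]-356)<14)&(P[:,2]<70)&(P[:,2]>50)];print("button top",len(b),np.percentile(b[:,2],90) if len(b) else 0)
T=viewer.snapshot("top");PT=cloud(T).reshape(-1,3)
for n,c,l,h in(("tray",(588.6,-117.3),25,60),("tape",(722.8,-59.9),35,60),("carton",(747.7,-253.3),50,75)):
    q=PT[(abs(PT[:,0]-c[0])<75)&(abs(PT[:,1]-c[1])<70)&(PT[:,2]>l)&(PT[:,2]<h)];print(n,rect(q))
E
```

```text
t: 28.48
tcp_pos: [475.6, 355.7, 175.7]
tool_rot: [1.62, 2.109, 0.817]
ft_force: [0.1, -0.2, 1.7]
finger_gap: -0.1
bar z [np.float64(216.6), np.float64(216.5), np.float64(216.6), np.float64(215.6), np.float64(215.9)]
button top 53 63.55529026911638
tray (array([ 588.6, -116.8]), array([ 80.1, 109.7]), 84.4)
tape (array([722.5, -59.8]), array([87.5, 88.2]), 87.2)
carton (array([ 747.5, -252.9]), array([ 90.5, 111. ]), 7.9)
```

View pics/g11.png

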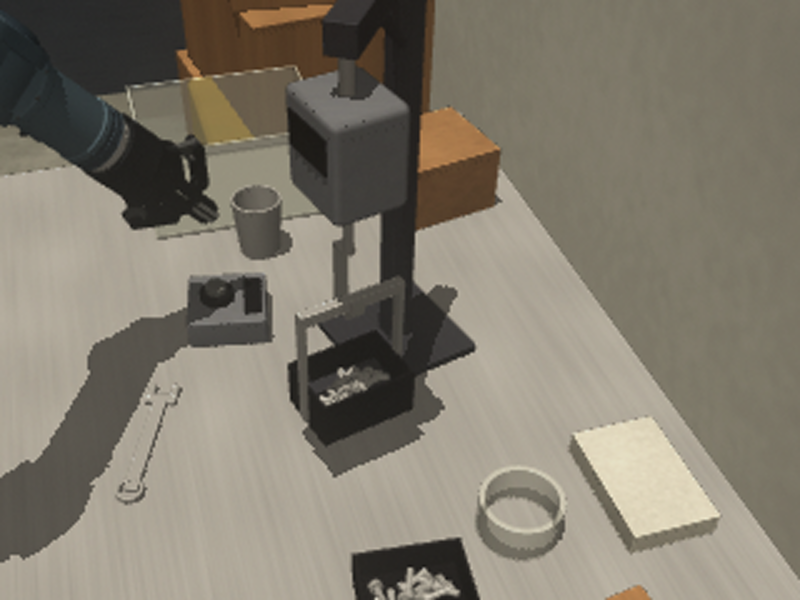

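The caddy hangs level and still on the hook at (350,310). The button at (215,290) is back up, the arm is clear, and the bystanders haven't moved.

```bash
python3 -c "
from rig import env;print(env.close_job())"
```

```text
the job is handed in; nothing more can be done
None
```

The caddy is hanging by the middle of its handle on the scale hook, the weight was recorded with one full press of the button, and the job is handed in.

**How it was done:**
- I first turned the caddy to the scale's yaw with the hand upright.
- The pendant has no tilt command, so I got a lean of about 38° by pushing the arm against its upward reach limit.
- I then held the caddy by the -x half of the bar, brought it in over the tip and lowered it slowly. The hook dipped about 24 mm, well short of the 60 mm stop.
- I let go at 19.7 s and pressed the button at about 27.5 s. It met the button's stop with 21 N at the wrist, and I released it. Everything was finished by 28.5 s of the 61 s.

**Last checks:**
- **Caddy:** the bar was level to about 1 mm and at the same height (216.5 mm) before and after the press, so the caddy had settled.
- **Button:** it is back up; the camera read its top at 63.6 mm, against about 62 to 63 mm before. The console gives no signal that the weight was recorded, so I inferred the full press from the force and the travel.
- **Bystanders:** the tray, tape roll and carton are within 0.5 mm of where they started.
- **Arm:** it is clear of everything.

**What went wrong:** the first approach to the button stalled with joint 3 at its lower limit. It read -1.483 rad against the listed -1.48, and joint 2 read -0.410 against -0.41. I took joint 3's true limit to be 85° (-1.4835 rad), but couldn't confirm it. I freed the arm by routing over the top, and nothing was touched.

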